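# Set the bottle guide to the gauge mark

## Task

Set the bottle guide for the next bottle size: roll the brass knurled wheel under a fingertip, its top towards the fixed stop, until the gap has closed so far that the red pointer stands on the green gauge band. Only then press the green button fully down to confirm and let it go. Move the jaw by the wheel alone, do not press the red button, and leave the gauge block and everything else on the table where it is: nothing needs to be gripped or lifted.

Things in the scene. Friction and masses are not known exactly. Their poses are not given: they have to be found in the camera images.
- guide: Bottle guide fixed to the table: aluminium base plate 20 mm high, blue fixed stop at its -x end, blue sliding jaw, brass wheel in a blue housing at its +x end. Origin on the table, z up, x along the slide from stop to wheel: the gap closes as the jaw moves to -x. Plate spans x -135..145, y -75..50 mm. Stop, jaw, housing stand 85, 89, 78 mm above the table. It all stands at a new place and yaw each time.
- wheel_axle (a point): Centre of the knurled wheel, 58 mm above the table, 100 mm along the guide's +x from its origin; does not move. Wheel radius 35 mm, width 28 mm, axle level along the guide's y. Its top is 93 mm above the table; the uppermost 15 mm stand free above the two cheeks of the housing (16 mm thick, 4 mm beside the wheel).
- wheel (a joint): Turn of the wheel, rad (0 to 5.35; 0 = jaw fully open). Grows as its top is rolled towards the stop (guide's -x); the jaw moves the same way, 14 mm per rad: 10 mm of rim travel moves the jaw 4 mm. Turns either way, needs about 1.5 N along the rim, stays where left. A fingertip pressed on its top with 5 to 10 N drags it by friction.
- pointer (a point): Tip of the thin red pointer (2.5 mm wide) on the side of the jaw, over the white scale, 25 mm above the table. It moves with the jaw, along the guide's x.
- gauge_mark (a point): Middle of the bright green band (6 mm wide along the slide) in the black gauge block (24 x 18 mm, top 27 mm above the table) at the scale's outer edge. Axes as the guide's. Place differs each time, at the start between pointer and stop. The pointer is on the band when its offset from this point along the guide's x is within 3 mm.
- green_button_top (a point): Centre of the top of the green push button (36 mm across), standing in a grey housing on the table. It is pressed straight down.
- green_button (a joint): Travel of the green button, m: 0 released, 0.006 fully down (5 N). Springs back. More than 0.0045 counts as pressed.
- red_button_top (a point): Centre of the top of the red push button, same make as the green one; the two change places.
- red_button (a joint): Travel of the red button, m: 0 released, 0.006 fully down.
- amber_bottle: Loose amber glass bottle, 66 mm across, 190 mm tall; origin at its foot. Bystander.
- green_bottle: Loose green glass bottle, 72 mm across, 210 mm tall; origin at its foot. Bystander.
- mug: Loose white mug, 80 mm across, 90 mm tall; origin at its foot. Bystander.
- jar: Loose glass jar with brass cap, 64 mm across, 65 mm tall; origin at its foot. Bystander.
- wrench: Loose steel wrench lying flat; origin under its middle. Bystander.
- cup: Loose small steel cup, 60 mm across, 50 mm tall; origin at its foot. Bystander.
- collar: Loose black plastic collar ring, 60 mm across, 16 mm tall; origin at its foot. Bystander.
Mind the look-alikes: they are no part of the job. Leave any blue look-alike of the part that bears red_button_top alone.

How it is judged:
On the way, in this order (a step that is already met when the one before it is completed fails the run):
1. the pointer rests on the green band, the wheel at rest (x of pointer in the frame of gauge_mark between -0.003 and 0.003 m and velocity of joint wheel between -0.05 and 0.05 rad/s), for 0.3 s.
2. the green button is pressed, the pointer still on the band (x of pointer in the frame of gauge_mark between -0.003 and 0.003 m and value of joint green_button above 0.0045 m), for 0.05 s.
3. the green button is released (value of joint green_button below 0.0015 m), for 0.1 s.
At the end, for the whole second after the job is handed in: The pointer stands within 3 mm of the middle of the green band along the slide, the wheel is at rest, both buttons are up, the gauge block is where it was (3 mm), and each bystander is within 15 mm of where it stood (all of step 1 and value of joint each of green_button, red_button below 0.0015 m and distance of gauge_mark from where it was at the start of the episode below 0.003 m and distance of each of amber_bottle, green_bottle, mug, jar, wrench, cup, collar from where it was at the start of the episode below 0.015 m); the robot touches nothing.
It fails at once if the green button is pressed while the pointer is off the green band (value of joint green_button above 0.003 m and not (x of pointer in the frame of gauge_mark between -0.003 and 0.003 m)).
It fails at once if the red button is pressed (value of joint red_button above 0.003 m).
It fails at once if the robot pushes the jaw itself (over 1.5 N) instead of using the wheel (contact force between any of the fingers, the arm and jaw above 1.5 N).
It fails at once if the gauge block is shifted by more than 3 mm (distance of gauge_mark from where it was at the start of the episode above 0.003 m).
It fails at once if a bystander is pushed, lifted or carried more than 15 mm (distance of any of amber_bottle, green_bottle, mug, jar, wrench, cup, collar from where it was at the start of the episode above 0.015 m).
It also fails if it takes over 72 s, if anything falls off the work surface, if the arm or the gripper's body presses on something with over 40 N, if the wrist force passes 120 N, or if a joint passes its speed limit or range.

## Robot

A 6-joint arm with a two-finger parallel gripper is mounted at the origin on the work surface. World frame = base frame: x ahead of the robot, y to its left, z up, the work surface at z = 0. Lengths are in m, angles in rad, forces in N, time in s.
With the tool pointing down it reaches from about 0.3 to 0.775 m from the base axis. Payload 14.6 kg.
Tool frame: the origin (TCP) lies midway between the tips of the shut fingers; the grasp point (between the pads) lies 19 mm behind it (grasp_offset is the distance from the TCP to the grasp point, in m); z points along the fingers, y is the line along which they close (so a half turn about z gives the same grasp; the last joint's range is limited). The gripper opens to 94 mm and grips with 3 to 60 N. Pads are 16 mm wide; open, the fingers measure 119 mm over their backs; the gripper's body (75 mm by 177 mm) begins 78 mm behind the grasp point.
Start: joints at [1.05, 0.3, 1.521, -0, 1.321, -0.067], TCP at [0.241, 0.494, 0.205] pointing down, gripper open.
Joint ranges: [-3.03, 3.03], [-0.79, 2.21], [0.23, 2.52], [-1.04, 4.18], [0, 3.07], [-2.55, 2.55]. Speed limits (rad/s): [2.22, 2.22, 2.57, 3.14, 3.14, 3.14].

## Interface

Orientations are given as [roll, pitch, yaw] about the fixed x, y, z axes, in that order (R = Rz(yaw) Ry(pitch) Rx(roll)).
In Python, from station import * gives the robot as it stands. The module is installed in compiled form; this text tells all that it offers.
- The arm moves only by the tool send_rows, never from a script. Its argument "rows" is a list of rows, each an object of numbers: "dx", "dy", "dz": the shift along the tool's x, y, z in mm; "roll": the turn about the tool's z in degrees; "jaw": the closure, from -1 (fully open) to 1 (shut). In form: [{"dx": .., "dy": .., "dz": .., "roll": .., "jaw": ..}, ...]. A call has 1 to 12 rows; each row shifts and turns the commanded pose from where the row before left it, along the tool's axes as they then stand; what a row does not reach is not made up. A row lasts 1/12 s, in which the tool goes at most 41.7 mm and 7.16 degrees, less where a joint would pass 70% of its speed; a pose out of reach is approached as far as the arm can. A call is refused whole if a number of a shift passes 41.7 or a number of a turn 7.16, either way. A call with a gripper value outside its range is refused whole. The fingers move at their own pace and stop on an object; "force" is the grip in N (left out, the last holds). Time passes only in rows, so rows that do not move let the fingers close. It gives the time, the measured TCP pose, the force, the opening and the grip force at its end, in the units of the state.
- get_obs(): the state, without advancing time (a new reading comes with each control period).
- camera(name): name is "scene" or "top" or "wrist"; returns a dict with "frame" (400x640x3 uint8, red, green, blue), "z_map" (400x640 float32, m along the optical axis (not along the pixel's ray), 0 where there is no reading), "camera_matrix" (3x3 intrinsics, pixels), "D" ([k1, k2, p1, p2, k3] as OpenCV has them; the pictures are not rectified), "rvec" (rotation vector, rad) and "tvec" (3), from world to camera coordinates, as OpenCV has them. Camera axes: x right, y down, z forward; pixel columns grow to the right and rows downward; lengths in m; the calibration is good to about 2 mm. A picture is of the moment at which its call begins.
- hand_in(): hands the job in; it is judged then, once.
The state is a dict: "time_s": time; "qpos": joint angles; "joint_vel": joint speeds; "tau": joint torques, N m; "ee_pos": TCP position; "eef_rot": TCP orientation; "force": force on the tool from outside, world axes, zero at the start; "moment": the same for the moment, N m; "grip_width": finger opening in m; "grip_force": force on a finger pad.
Only numpy, scipy, OpenCV 4.12 (cv2) and the standard library are available. Lean on these libraries where they do the work, as an engineer would, in place of code of your own. Each camera call takes 0.05 s, during which the arm holds its last target. There are 200 camera calls.

## Working session

There is one attempt and no reset: what is moved stays moved. The work goes in short steps, Python scripts to look and compute and a tool call to move; the robot and the scene stay as the last step left them, time stands still between calls to the robot, and variables do not carry over. Pictures are saved under pics/ and viewed, at most 10 in all, crops included, and the job is handed in when it is done.

Besides the shell and the picture viewer there is one more tool, called after "Call:" as a command line: name --argument value ..., lists and objects as JSON in quotes. send_rows: Moves the arm, as the interface text tells. Its arguments: {"type":"object","properties":{"rows":{"type":"array"},"force":{"type":"number"}},"required":["rows"]}

```bash
mkdir -p pics; cat > h.py <<'E'
from station import *
import numpy as np, cv2
def snap(n):
    c=camera(n); np.savez(f'{n}.npz',**c); return c
def load(n): return dict(np.load(f'{n}.npz'))
def pt(c,u,v,z=None,h=None):
    """pixel -> world, by depth map (median 3x3) or on plane height h"""
    p=cv2.undistortPoints(np.array([[[u,v]]],float),c['camera_matrix'],c['D'])[0,0]
    R=cv2.Rodrigues(c['rvec'])[0]; t=c['tvec'].reshape(3)
    o=-R.T@t; d=R.T@np.array([p[0],p[1],1])
    if h is not None: return o+d*(h-o[2])/d[2]
    w=c['z_map'][int(v)-1:int(v)+2,int(u)-1:int(u)+2]; return o+d*np.median(w[w>0])
E
python3 - <<'E'
from h import *
for n in ['top','scene']:
    c=snap(n); cv2.imwrite(f'pics/{n}1.png',c['frame'][:,:,::-1])
o=get_obs();print({k:np.round(v,3) for k,v in o.items()})
E
```

```text
{'time_s': np.float64(0.1), 'qpos': array([ 1.05 ,  0.3  ,  1.522,  0.   ,  1.321, -0.067]), 'joint_vel': array([-0.   , -0.002, -0.001,  0.001,  0.   , -0.001]), 'tau': array([ 1.0000e-03, -5.3264e+01, -3.5328e+01,  7.1000e-02,  2.4000e-02,
       -0.0000e+00]), 'ee_pos': array([0.241, 0.494, 0.205]), 'eef_rot': array([-3.141, -0.   ,  2.688]), 'force': array([-0.505, -0.211,  0.325]), 'moment': array([0.004, 0.007, 0.032]), 'grip_force': np.float64(0.0), 'grip_width': np.float64(0.094)}
```

View pics/top1.png

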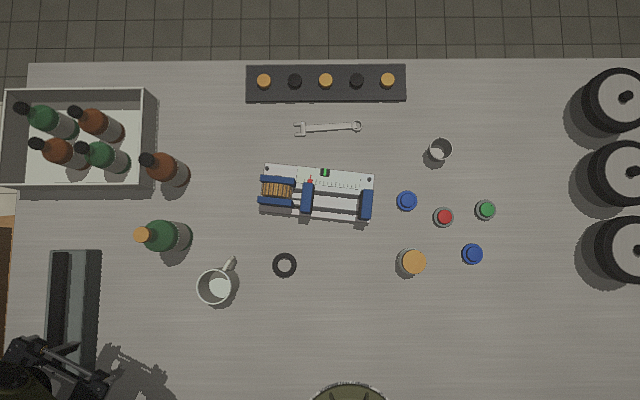

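View pics/scene1.png

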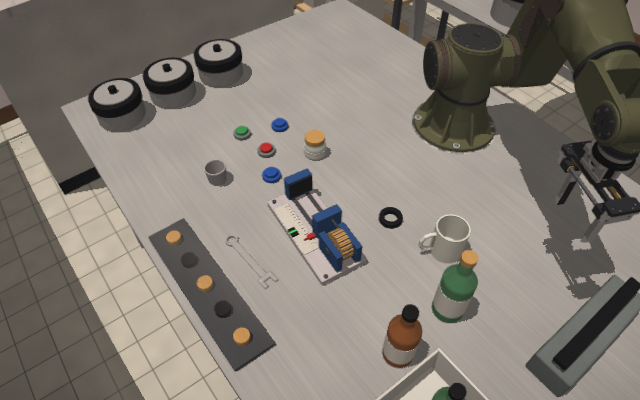

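The top view shows the guide at about (318,193), its wheel at (277,190) and its stop at (366,205). The red pointer is near (310,181), the green band near (325,172), the green button at (486,210) and the red one at (444,217). I'll enlarge the guide.

```bash
python3 - <<'E'
from h import *
c=load('top')
f=c['frame'][155:230,250:385]
cv2.imwrite('pics/crop1.png',cv2.resize(f,None,fx=5.9,fy=5.9,interpolation=cv2.INTER_CUBIC)[:,:,::-1])
for n,u,v in [('wheel',277,190),('jaw',308,199),('stop',366,205),('green',486,209),('red',444,216),('band',325,172)]:
    print(n,pt(c,u,v).round(4))
for n,u,v in [('c1',265,164),('c2',374,174),('c3',372,222)]: print(n,pt(c,u,v,h=.02).round(4))
E
```

```text
wheel [0.5834 0.1656 0.0917]
jaw [0.5621 0.0937 0.0881]
stop [ 0.5474 -0.0414  0.0841]
green [ 0.5413 -0.3459  0.022 ]
red [ 0.5247 -0.2402  0.0231]
band [0.6373 0.0542 0.0262]
c1 [0.6602 0.2058 0.02  ]
c2 [ 0.6323 -0.0692  0.02  ]
c3 [ 0.5114 -0.0616  0.02  ]
```

View pics/crop1.png

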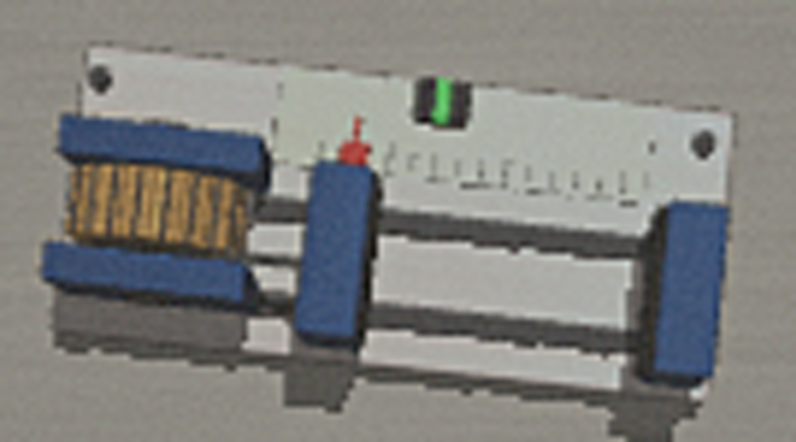

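The scale faces the robot's far side and the guide's yaw is about 84°. I'll raise the arm, turn tool y onto guide x (about 20°) and shut the fingers.

Call:
send_rows --rows '[{"dz": -30, "roll": -7, "jaw": 1}, {"dz": -30, "roll": -7, "jaw": 1}, {"roll": -6.2, "jaw": 1}, {"jaw": 1}]' --force 20

```text
invalid input at $.rows[0]: expected keys dx, dy, dz, roll, jaw
```

```bash
cat >> h.py <<'E'
EX=np.array([.1010,.9949]); EY=np.array([-.9949,.1010])
def to(xy):
    o=get_obs(); p=np.array(o['ee_pos']); yaw=o['eef_rot'][2]
    d=np.array(xy)-p[:2]; 
    print('tcp',p.round(4),'yaw',np.degrees(yaw).round(2),'dx,dy mm',(1e3*d@[np.cos(yaw),np.sin(yaw)]).round(1),(1e3*d@[np.sin(yaw),-np.cos(yaw)]).round(1),'t',o['time_s'],'F',np.round(o['force'],1))
E
python3 - <<'E'
from h import *
c=load('top'); to((.581,.1687))
P=pt(c,310.7,176,h=.025);B=pt(c,324.9,172.1,h=.027)
print(P,B,(P-B)[:2]@EX)
E
```

```text
tcp [0.241  0.4941 0.2049] yaw 154.0 dx,dy mm -448.3 -143.4 t 0.1 F [-0.5 -0.2  0.3]
[0.62761221 0.09009329 0.025     ] [0.63686196 0.05442989 0.027     ] 0.03454728897281681
```

Call:
send_rows --rows '[{"dx": 0, "dy": 0, "dz": -30, "roll": -7, "jaw": 1}, {"dx": 0, "dy": 0, "dz": -30, "roll": -7, "jaw": 1}, {"dx": 0, "dy": 0, "dz": 0, "roll": -6.2, "jaw": 1}, {"dx": 0, "dy": 0, "dz": 0, "roll": 0, "jaw": 1}]' --force 20

```text
time_s: 0.43
ee_pos: [0.2413, 0.4946, 0.2666]
eef_rot: [3.14, 0.001, 3.046]
force: [0.2, 0.1, -0.4]
grip_width: 0.0707
grip_force: 0.0
```

```bash
python3 -c "
from h import *
to((.581,.1687))"
```

```text
tcp [0.2413 0.4946 0.2666] yaw 174.5 dx,dy mm -369.4 -291.8 t 0.4333 F [ 0.2  0.1 -0.4]
```

Call:
send_rows --rows '[{"dx": -30.8, "dy": -24.3, "dz": 0, "roll": 0, "jaw": 1}, {"dx": -30.8, "dy": -24.3, "dz": 0, "roll": 0, "jaw": 1}, {"dx": -30.8, "dy": -24.3, "dz": 0, "roll": 0, "jaw": 1}, {"dx": -30.8, "dy": -24.3, "dz": 0, "roll": 0, "jaw": 1}, {"dx": -30.8, "dy": -24.3, "dz": 0, "roll": 0, "jaw": 1}, {"dx": -30.8, "dy": -24.3, "dz": 0, "roll": 0, "jaw": 1}, {"dx": -30.8, "dy": -24.3, "dz": 0, "roll": 0, "jaw": 1}, {"dx": -30.8, "dy": -24.3, "dz": 0, "roll": 0, "jaw": 1}, {"dx": -30.8, "dy": -24.3, "dz": 0, "roll": 0, "jaw": 1}, {"dx": -30.8, "dy": -24.3, "dz": 0, "roll": 0, "jaw": 1}, {"dx": -30.8, "dy": -24.3, "dz": 0, "roll": 0, "jaw": 1}, {"dx": -30.8, "dy": -24.3, "dz": 0, "roll": 0, "jaw": 1}]'

```text
time_s: 1.43
ee_pos: [0.5801, 0.1651, 0.264]
eef_rot: [-3.141, -0.002, 3.036]
force: [-0.0, 0.1, -1.0]
grip_width: 0.0003
grip_force: 0.0
```

```bash
python3 -c "
from h import *
to((.581,.1687))
c=snap('wrist');cv2.imwrite('pics/w1.png',c['frame'][:,:,::-1]);to((.581,.1687))"
```

```text
tcp [0.5801 0.1651 0.264 ] yaw 173.95 dx,dy mm -0.5 3.7 t 1.4333 F [-0.   0.1 -1. ]
tcp [0.5836 0.1605 0.2632] yaw 173.73 dx,dy mm 3.4 7.9 t 1.4833 F [ 3.7 -3.3  0.3]
```

View pics/w1.png

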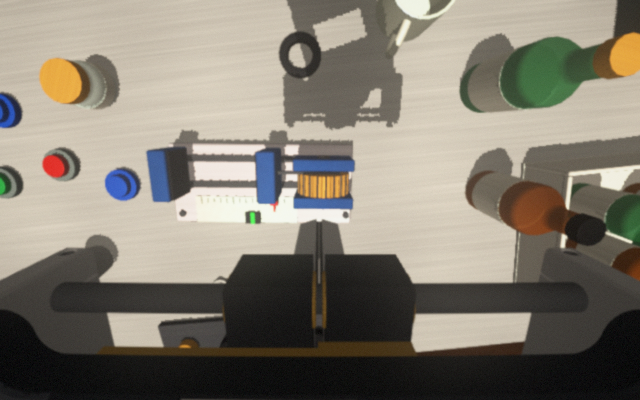

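The wrist view shows the wheel at (325,185), the pointer at (277,206), the band at (253,217) and the stop at (167,173). I'll retake it at rest and enlarge it.

```bash
python3 -c "
from h import *
snap('wrist');snap('wrist');c=snap('wrist');to((.581,.1687))
f=c['frame'][135:235,170:370]
cv2.imwrite('pics/w2.png',cv2.resize(f,None,fx=4,fy=4,interpolation=cv2.INTER_CUBIC)[:,:,::-1])
for u,v in [(326,178),(326,192),(253,217)]: print(pt(c,u,v))
"
```

```text
tcp [0.5793 0.1662 0.2637] yaw 173.93 dx,dy mm -1.5 2.7 t 1.6333 F [ 0.6  1.  -0.4]
[0.57451192 0.17462488 0.09371485]
[0.5926765  0.17276076 0.09380924]
[0.63619411 0.05480582 0.02709335]
```

View pics/w2.png

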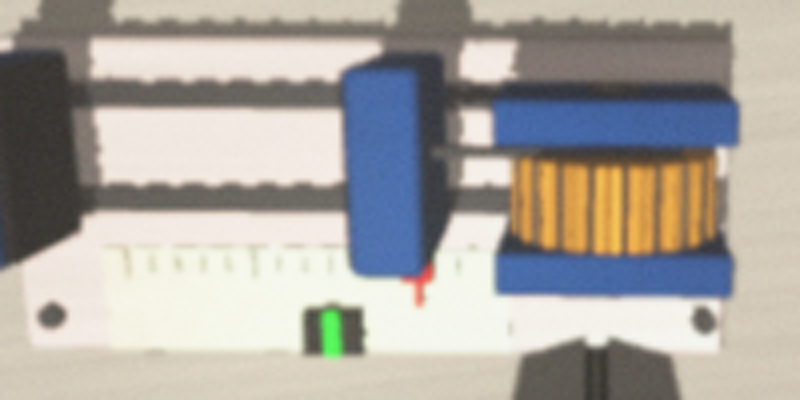

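```bash
python3 -c "
from h import *
c=load('wrist')
q=lambda a,b,h: pt(c,170+a/4,135+b/4,h=h)[:2]
W=q(613,202,.0925);P=q(419,300,.025);B=q(332,333,.027)
v=q(703,320,.02)-q(51,317,.02);v/=np.linalg.norm(v)
print('W',W,'v',v,'P-B',(P-B)@v,(P-B)@EX);to(W)
print(((W-B)@v))
"
```

```text
W [0.584076  0.1701253] v [0.11222928 0.99368234] P-B 0.034372876784801706 0.03451900230962602
tcp [0.5793 0.1662 0.2637] yaw 173.93 dx,dy mm -4.4 4.4 t 1.6333 F [ 0.6  1.  -0.4]
0.10887597931354287
```

Call:
send_rows --rows '[{"dx": -1.5, "dy": 7.5, "dz": 40, "roll": 0, "jaw": 1}, {"dx": -1.5, "dy": 7.5, "dz": 40, "roll": 0, "jaw": 1}, {"dx": 0, "dy": 0, "dz": 40, "roll": 0, "jaw": 1}, {"dx": 0, "dy": 0, "dz": 30, "roll": 0, "jaw": 1}, {"dx": 0, "dy": 0, "dz": 12, "roll": 0, "jaw": 1}, {"dx": 0, "dy": 0, "dz": 3, "roll": 0, "jaw": 1}, {"dx": 0, "dy": 0, "dz": 0, "roll": 0, "jaw": 1}, {"dx": 0, "dy": 0, "dz": 0, "roll": 0, "jaw": 1}]'

```text
time_s: 2.3
ee_pos: [0.5846, 0.182, 0.1026]
eef_rot: [3.141, 0.003, 3.04]
force: [0.7, 1.2, 0.5]
grip_width: 0.0004
grip_force: 0.0
```

```bash
python3 -c "
from h import *
to((.583,.1695))"
```

```text
tcp [0.5846 0.182  0.1026] yaw 174.19 dx,dy mm 0.3 -12.6 t 2.3 F [0.7 1.2 0.5]
```

Call:
send_rows --rows '[{"dx": 0, "dy": 0, "dz": 4, "roll": 0, "jaw": 1}, {"dx": 0, "dy": 0, "dz": 4, "roll": 0, "jaw": 1}, {"dx": 0, "dy": 0, "dz": 2, "roll": 0, "jaw": 1}, {"dx": 0, "dy": 0, "dz": 0, "roll": 0, "jaw": 1}, {"dx": 0, "dy": 0, "dz": 0, "roll": 0, "jaw": 1}]'

```text
time_s: 2.72
ee_pos: [0.5844, 0.182, 0.0918]
eef_rot: [3.14, 0.002, 3.04]
force: [-1.8, 2.7, 6.6]
grip_width: 0.0002
grip_force: 4.0
```

Contact at 6.6 N, so I'll roll the first stroke.

Call:
send_rows --rows '[{"dx": 0, "dy": -3, "dz": 0, "roll": 0, "jaw": 1}, {"dx": 0, "dy": -3, "dz": 0, "roll": 0, "jaw": 1}, {"dx": 0, "dy": -3, "dz": 0, "roll": 0, "jaw": 1}, {"dx": 0, "dy": -3, "dz": 0, "roll": 0, "jaw": 1}]'

```text
time_s: 3.05
ee_pos: [0.5833, 0.1704, 0.0931]
eef_rot: [3.139, 0.003, 3.04]
force: [-8.2, 3.1, 19.5]
grip_width: 0.0005
grip_force: 9.8
```

Call:
send_rows --rows '[{"dx": 0, "dy": -3, "dz": 0, "roll": 0, "jaw": 1}, {"dx": 0, "dy": -3, "dz": 0, "roll": 0, "jaw": 1}, {"dx": 0, "dy": -3, "dz": 0, "roll": 0, "jaw": 1}, {"dx": 0, "dy": -3, "dz": 0, "roll": 0, "jaw": 1}, {"dx": 0, "dy": 0, "dz": 0, "roll": 0, "jaw": 1}]'

```text
time_s: 3.47
ee_pos: [0.5818, 0.1572, 0.0913]
eef_rot: [3.141, 0.001, 3.04]
force: [-1.1, -2.7, 8.0]
grip_width: 0.0007
grip_force: 3.6
```

```bash
python3 -c "
from h import *
to((.583,.1695))
c=snap('top')
f=c['frame'][155:230,250:385]
cv2.imwrite('pics/crop2.png',cv2.resize(f,None,fx=5.9,fy=5.9,interpolation=cv2.INTER_CUBIC)[:,:,::-1])
c=c['frame'].astype(int)[155:230,250:385];m=(c[:,:,0]>140)&(c[:,:,1]<90)&(c[:,:,2]<90);v,u=np.nonzero(m);print(u.mean()+250,v.mean()+155,len(u))
c=load('top')
"
```

```text
tcp [0.5818 0.1572 0.0913] yaw 174.17 dx,dy mm 0.0 12.3 t 3.4667 F [-1.1 -2.7  8. ]
nan nan 0<string>:7: RuntimeWarning: Mean of empty slice.
  ret = ret.dtype.type(ret / rcount)
```

View pics/crop2.png

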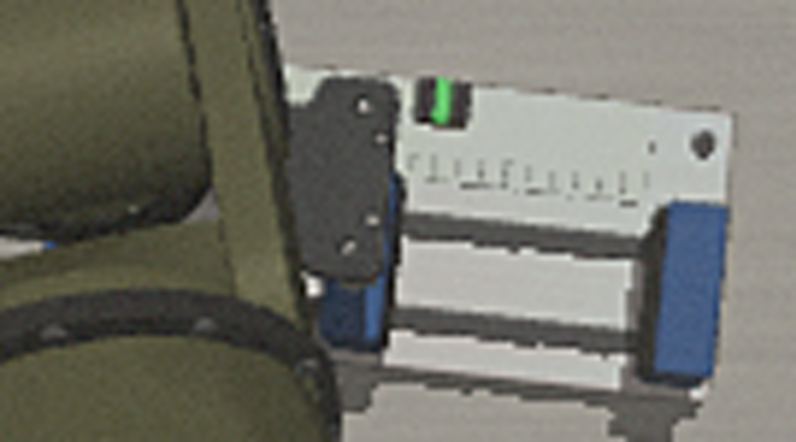

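The first stroke rolled the jaw by about 10 mm. I'll do a second and third stroke with a slight arc to even out the force.

Call:
send_rows --rows '[{"dx": 0, "dy": 0, "dz": -10, "roll": 0, "jaw": 1}, {"dx": 0, "dy": 12, "dz": 0, "roll": 0, "jaw": 1}, {"dx": 0, "dy": 12, "dz": 0, "roll": 0, "jaw": 1}, {"dx": 0, "dy": 0, "dz": 6, "roll": 0, "jaw": 1}, {"dx": 0, "dy": 0, "dz": 4, "roll": 0, "jaw": 1}, {"dx": 0, "dy": 0, "dz": 0, "roll": 0, "jaw": 1}, {"dx": 0, "dy": 0, "dz": 0, "roll": 0, "jaw": 1}]'

```text
time_s: 4.1
ee_pos: [0.5841, 0.183, 0.0913]
eef_rot: [3.139, 0.001, 3.041]
force: [-4.4, 5.7, 14.6]
grip_width: 0.0006
grip_force: 7.6
```

Call:
send_rows --rows '[{"dx": 0, "dy": -3, "dz": -0.4, "roll": 0, "jaw": 1}, {"dx": 0, "dy": -3, "dz": -0.3, "roll": 0, "jaw": 1}, {"dx": 0, "dy": -3, "dz": -0.2, "roll": 0, "jaw": 1}, {"dx": 0, "dy": -3, "dz": 0, "roll": 0, "jaw": 1}, {"dx": 0, "dy": -3, "dz": 0, "roll": 0, "jaw": 1}, {"dx": 0, "dy": -3, "dz": 0.2, "roll": 0, "jaw": 1}, {"dx": 0, "dy": -3, "dz": 0.3, "roll": 0, "jaw": 1}, {"dx": 0, "dy": -3, "dz": 0.4, "roll": 0, "jaw": 1}, {"dx": 0, "dy": 0, "dz": 0, "roll": 0, "jaw": 1}]'

```text
time_s: 4.85
ee_pos: [0.5814, 0.1571, 0.091]
eef_rot: [-3.141, 0.0, 3.04]
force: [-5.2, -4.7, 13.2]
grip_width: 0.0003
grip_force: 7.5
```

Call:
send_rows --rows '[{"dx": 0, "dy": 0, "dz": -10, "roll": 0, "jaw": 1}, {"dx": 0, "dy": 12, "dz": 0, "roll": 0, "jaw": 1}, {"dx": 0, "dy": 12, "dz": 0, "roll": 0, "jaw": 1}, {"dx": 0, "dy": 0, "dz": 6, "roll": 0, "jaw": 1}, {"dx": 0, "dy": 0, "dz": 4, "roll": 0, "jaw": 1}, {"dx": 0, "dy": 0, "dz": 0, "roll": 0, "jaw": 1}, {"dx": 0, "dy": 0, "dz": 0, "roll": 0, "jaw": 1}]'

```text
time_s: 5.43
ee_pos: [0.5841, 0.1831, 0.0912]
eef_rot: [3.139, 0.001, 3.041]
force: [-5.0, 6.1, 14.5]
grip_width: 0.0005
grip_force: 8.1
```

```bash
python3 -c "
from h import *
to((.583,.1695))
a=camera('wrist')['frame'][100:400,100:500];b=camera('scene')['frame'][175:325,250:450]
cv2.imwrite('pics/ws.png',np.hstack([a,cv2.resize(b,None,fx=2,fy=2,interpolation=cv2.INTER_CUBIC)])[:,:,::-1])
"
```

```text
tcp [0.5841 0.1831 0.0912] yaw 174.26 dx,dy mm -0.3 -13.7 t 5.4333 F [-5.   6.1 14.5]
```

View pics/ws.png

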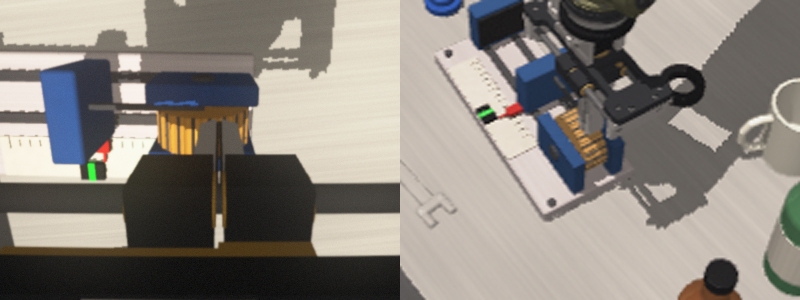

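The pointer is approaching the band: in the scene crop the pointer is at (512,110) and the band at (487,113). I'll measure by colour in the scene and wrist images.

```bash
cat >> h.py <<'E'
V=np.array([.107,.9943])
def gap(n,box):
    c=snap(n); f=cv2.cvtColor(c['frame'],cv2.COLOR_RGB2HSV); y0,y1,x0,x1=box
    out={}
    for k,lo,hi,h in [('g',(45,150,90),(75,255,255),.027),('r',(0,150,90),(4,255,255),.025),('r2',(176,150,90),(180,255,255),.025)]:
        v,u=np.nonzero(cv2.inRange(f,lo,hi)[y0:y1,x0:x1]); 
        out[k]=np.array([pt(c,a+x0,b+y0,h=h)[:2] for a,b in zip(u,v)]).reshape(-1,2)
    g=out['g'];r=np.vstack([out['r'],out['r2']])
    U=np.array([V[1],-V[0]])
    gm=(g@V).min()/2+(g@V).max()/2; lat=(r-g.mean(0))@U
    # tip: pixels of pointer nearest the band laterally
    t=r[lat>lat.max()-.009]
    print(n,'ng',len(g),'nr',len(r),'gap mm',1e3*((t@V).mean()-gm),'tip rel lat',(1e3*lat.max()).round(1),'all',1e3*((r@V).mean()-gm), 'n',len(t))
E
python3 -c "
from h import *
gap('scene',(205,260,270,325));gap('wrist',(220,290,150,230));to((.583,.1695))"
```

```text
scene ng 12 nr 36 gap mm 14.225130847879102 tip rel lat -14.4 all 13.041146428865696 n 3
wrist ng 128 nr 117 gap mm 13.64991711941016 tip rel lat -9.5 all 14.315867980342178 n 24
tcp [0.584  0.183  0.0913] yaw 174.25 dx,dy mm -0.3 -13.5 t 5.6333 F [-4.1  6.4 14.9]
```

About 13.7 mm remains, at about 10.3 mm per stroke. I'll do the third stroke and measure again.

Call:
send_rows --rows '[{"dx": 0, "dy": -3, "dz": -0.4, "roll": 0, "jaw": 1}, {"dx": 0, "dy": -3, "dz": -0.3, "roll": 0, "jaw": 1}, {"dx": 0, "dy": -3, "dz": -0.2, "roll": 0, "jaw": 1}, {"dx": 0, "dy": -3, "dz": 0, "roll": 0, "jaw": 1}, {"dx": 0, "dy": -3, "dz": 0, "roll": 0, "jaw": 1}, {"dx": 0, "dy": -3, "dz": 0.2, "roll": 0, "jaw": 1}, {"dx": 0, "dy": -3, "dz": 0.3, "roll": 0, "jaw": 1}, {"dx": 0, "dy": -3, "dz": 0.4, "roll": 0, "jaw": 1}, {"dx": 0, "dy": 0, "dz": 0, "roll": 0, "jaw": 1}]'

```text
time_s: 6.38
ee_pos: [0.5814, 0.1571, 0.0909]
eef_rot: [-3.141, 0.0, 3.041]
force: [-6.9, -5.0, 16.0]
grip_width: 0.0007
grip_force: 8.3
```

Call:
send_rows --rows '[{"dx": 0, "dy": 0, "dz": -10, "roll": 0, "jaw": 1}, {"dx": 0, "dy": 8, "dz": 0, "roll": 0, "jaw": 1}, {"dx": 0, "dy": 8, "dz": 0, "roll": 0, "jaw": 1}, {"dx": 0, "dy": 0, "dz": 6, "roll": 0, "jaw": 1}, {"dx": 0, "dy": 0, "dz": 3.2, "roll": 0, "jaw": 1}, {"dx": 0, "dy": 0, "dz": 0, "roll": 0, "jaw": 1}, {"dx": 0, "dy": 0, "dz": 0, "roll": 0, "jaw": 1}]'

```text
time_s: 6.97
ee_pos: [0.5834, 0.175, 0.0928]
eef_rot: [3.14, 0.002, 3.041]
force: [-6.8, 4.0, 22.5]
grip_width: 0.0005
grip_force: 11.4
```

```bash
python3 -c "
from h import *
gap('scene',(205,260,270,325));gap('wrist',(220,290,130,230));to((.583,.1695))"
```

```text
scene ng 11 nr 37 gap mm 3.1968002983809027 tip rel lat -14.4 all 1.8726445684475874 n 3
wrist ng 124 nr 112 gap mm 2.889040299429879 tip rel lat -10.6 all 3.0894921062395304 n 23
tcp [0.5834 0.1749 0.0928] yaw 174.25 dx,dy mm -0.1 -5.4 t 7.0667 F [-6.3  4.2 21.9]
```

Call:
send_rows --rows '[{"dx": 0, "dy": -2.5, "dz": -0.4, "roll": 0, "jaw": 1}, {"dx": 0, "dy": -2.5, "dz": -0.3, "roll": 0, "jaw": 1}, {"dx": 0, "dy": -2, "dz": 0, "roll": 0, "jaw": 1}, {"dx": 0, "dy": 0, "dz": 0, "roll": 0, "jaw": 1}, {"dx": 0, "dy": 0, "dz": 0, "roll": 0, "jaw": 1}]'

```text
time_s: 7.48
ee_pos: [0.5826, 0.167, 0.0929]
eef_rot: [3.141, 0.001, 3.041]
force: [-6.9, -1.4, 18.9]
grip_width: 0.0006
grip_force: 9.5
```

Call:
send_rows --rows '[{"dx": 0, "dy": 0, "dz": -20, "roll": 0, "jaw": 1}, {"dx": 0, "dy": 0, "dz": -40, "roll": 0, "jaw": 1}, {"dx": 0, "dy": 0, "dz": -40, "roll": 0, "jaw": 1}, {"dx": 0, "dy": 0, "dz": -40, "roll": 0, "jaw": 1}, {"dx": 0, "dy": 0, "dz": -30, "roll": 0, "jaw": 1}, {"dx": 0, "dy": 0, "dz": 0, "roll": 0, "jaw": 1}, {"dx": 0, "dy": 0, "dz": 0, "roll": 0, "jaw": 1}, {"dx": 0, "dy": 0, "dz": 0, "roll": 0, "jaw": 1}]'

```text
time_s: 8.15
ee_pos: [0.582, 0.1666, 0.2599]
eef_rot: [-3.141, -0.002, 3.041]
force: [-0.1, -0.2, 0.3]
grip_width: 0.0003
grip_force: 0.0
```

```bash
python3 -c "
from h import *
gap('scene',(205,260,270,325));gap('wrist',(190,240,220,300));to((.583,.1695))
c=load('wrist')
f=c['frame'][135:235,170:370]
cv2.imwrite('pics/w3.png',cv2.resize(f,None,fx=4,fy=4,interpolation=cv2.INTER_CUBIC)[:,:,::-1])
"
```

```text
scene ng 11 nr 34 gap mm -1.3544848742646776 tip rel lat -19.5 all -1.6100167131025271 n 10
wrist ng 35 nr 26 gap mm 0.4805841823687512 tip rel lat -20.5 all 0.6670400792745806 n 24
tcp [0.5819 0.1665 0.2597] yaw 174.21 dx,dy mm -0.8 3.1 t 8.25 F [ 0.9  0.2 -0.7]
```

View pics/w3.png

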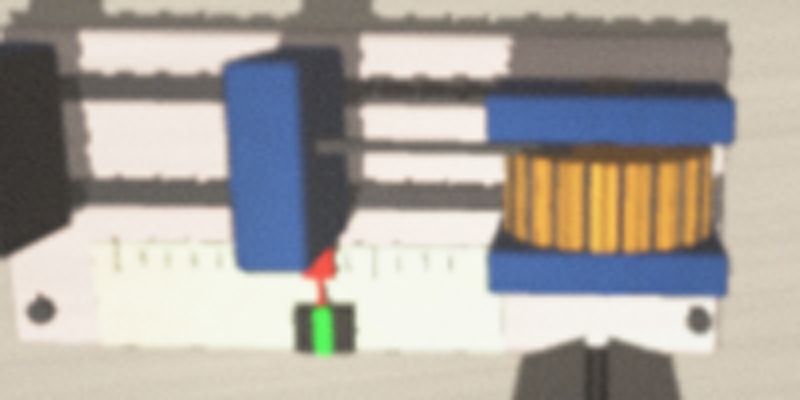

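The pointer tip (322,297) lines up with the band middle (323,331), about 0.5 mm off. Next is the green button.

```bash
python3 -c "
from h import *
c=snap('top');f=cv2.cvtColor(c['frame'],cv2.COLOR_RGB2HSV)
m=cv2.inRange(f,(45,100,60),(85,255,255))[195:225,470:502];v,u=np.nonzero(m);u=u.mean()+470;v=v.mean()+195
z=pt(c,u,v);print(u,v,len(m.nonzero()[0]),z);to(z[:2])"
```

```text
487.089552238806 208.955223880597 134 [ 0.54146781 -0.34888152  0.02141027]
tcp [0.582  0.1665 0.26  ] yaw 174.2 dx,dy mm -11.7 -516.9 t 8.3 F [-0.5 -0.1 -0.9]
```

Call:
send_rows --rows '[{"dx": -1, "dy": -40, "dz": 0, "roll": 0, "jaw": 1}, {"dx": -1, "dy": -40, "dz": 0, "roll": 0, "jaw": 1}, {"dx": -1, "dy": -40, "dz": 0, "roll": 0, "jaw": 1}, {"dx": -1, "dy": -40, "dz": 0, "roll": 0, "jaw": 1}, {"dx": -1, "dy": -40, "dz": 0, "roll": 0, "jaw": 1}, {"dx": -1, "dy": -40, "dz": 0, "roll": 0, "jaw": 1}, {"dx": -1, "dy": -40, "dz": 0, "roll": 0, "jaw": 1}, {"dx": -1, "dy": -40, "dz": 0, "roll": 0, "jaw": 1}, {"dx": -1, "dy": -40, "dz": 0, "roll": 0, "jaw": 1}, {"dx": -1, "dy": -40, "dz": 0, "roll": 0, "jaw": 1}, {"dx": -1, "dy": -40, "dz": 0, "roll": 0, "jaw": 1}, {"dx": -1, "dy": -40, "dz": 0, "roll": 0, "jaw": 1}]'

```text
time_s: 9.3
ee_pos: [0.5451, -0.3141, 0.2609]
eef_rot: [3.141, -0.001, 3.04]
force: [1.0, -0.5, -1.2]
grip_width: 0.0007
grip_force: 0.0
```

Call:
send_rows --rows '[{"dx": 0, "dy": -37, "dz": 0, "roll": 0, "jaw": 1}, {"dx": 0, "dy": 0, "dz": 40, "roll": 0, "jaw": 1}, {"dx": 0, "dy": 0, "dz": 40, "roll": 0, "jaw": 1}, {"dx": 0, "dy": 0, "dz": 40, "roll": 0, "jaw": 1}, {"dx": 0, "dy": 0, "dz": 0, "roll": 0, "jaw": 1}, {"dx": 0, "dy": 0, "dz": 0, "roll": 0, "jaw": 1}]'

```text
time_s: 9.8
ee_pos: [0.5414, -0.3485, 0.1406]
eef_rot: [3.139, -0.004, 3.04]
force: [0.0, -0.8, 1.6]
grip_width: 0.0007
grip_force: 0.0
```

```bash
python3 -c "
from h import *
to((.5414,-.3485))
c=snap('wrist');cv2.imwrite('pics/w4.png',c['frame'][:,:,::-1])"
```

```text
tcp [ 0.5414 -0.3485  0.1406] yaw 174.2 dx,dy mm -0.0 0.0 t 9.8 F [ 0.  -0.8  1.6]
```

View pics/w4.png

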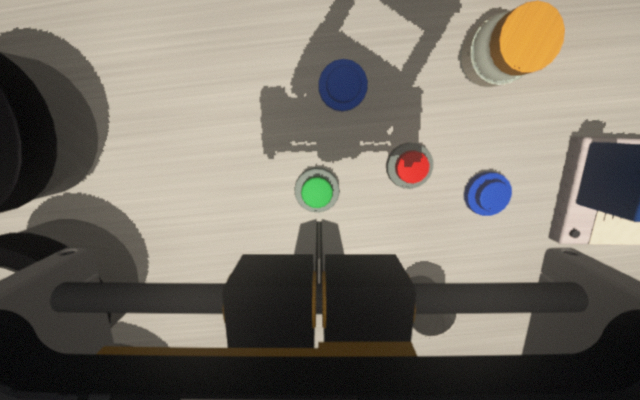

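The green button (317,193) lies straight below the fingertips and the red one is well clear, so I'll press.

Call:
send_rows --rows '[{"dx": 0, "dy": 0, "dz": 40, "roll": 0, "jaw": 1}, {"dx": 0, "dy": 0, "dz": 40, "roll": 0, "jaw": 1}, {"dx": 0, "dy": 0, "dz": 25, "roll": 0, "jaw": 1}, {"dx": 0, "dy": 0, "dz": 10, "roll": 0, "jaw": 1}, {"dx": 0, "dy": 0, "dz": 4, "roll": 0, "jaw": 1}, {"dx": 0, "dy": 0, "dz": 4, "roll": 0, "jaw": 1}, {"dx": 0, "dy": 0, "dz": 2, "roll": 0, "jaw": 1}, {"dx": 0, "dy": 0, "dz": 0, "roll": 0, "jaw": 1}, {"dx": 0, "dy": 0, "dz": 0, "roll": 0, "jaw": 1}]'

```text
time_s: 10.6
ee_pos: [0.5431, -0.3498, 0.019]
eef_rot: [-3.14, 0.003, 3.04]
force: [1.8, -1.2, 2.3]
grip_width: 0.0008
grip_force: 1.6
```

Call:
send_rows --rows '[{"dx": 0, "dy": 0, "dz": 2, "roll": 0, "jaw": 1}, {"dx": 0, "dy": 0, "dz": 2, "roll": 0, "jaw": 1}, {"dx": 0, "dy": 0, "dz": 1, "roll": 0, "jaw": 1}, {"dx": 0, "dy": 0, "dz": 0, "roll": 0, "jaw": 1}, {"dx": 0, "dy": 0, "dz": 0, "roll": 0, "jaw": 1}]'

```text
time_s: 11.02
ee_pos: [0.5433, -0.3498, 0.0158]
eef_rot: [-3.139, 0.004, 3.04]
force: [-5.9, 4.6, 30.1]
grip_width: 0.0002
grip_force: 15.2
```

The force has jumped to 30 N with z stopped at 0.0158, so the button is fully down. I'll let it go and retract.

Call:
send_rows --rows '[{"dx": 0, "dy": 0, "dz": -10, "roll": 0, "jaw": 1}, {"dx": 0, "dy": 0, "dz": -40, "roll": 0, "jaw": 1}, {"dx": 0, "dy": 0, "dz": -40, "roll": 0, "jaw": 1}, {"dx": 0, "dy": 0, "dz": -40, "roll": 0, "jaw": 1}, {"dx": 0, "dy": 0, "dz": -40, "roll": 0, "jaw": 1}, {"dx": 0, "dy": 0, "dz": 0, "roll": 0, "jaw": 1}, {"dx": 0, "dy": 0, "dz": 0, "roll": 0, "jaw": 1}, {"dx": 0, "dy": 0, "dz": 0, "roll": 0, "jaw": 1}, {"dx": 0, "dy": 0, "dz": 0, "roll": 0, "jaw": 1}]'

```text
time_s: 11.77
ee_pos: [0.5414, -0.3486, 0.1801]
eef_rot: [3.14, -0.003, 3.04]
force: [-0.3, -0.6, -0.3]
grip_width: 0.0005
grip_force: 0.0
```

```bash
python3 -c "
from h import *
gap('top',(160,190,295,345));print(hand_in())"
```

```text
Traceback (most recent call last):
  File "h.py", line 27, in gap
    gm=(g@V).min()/2+(g@V).max()/2; lat=(r-g.mean(0))@U
       ~~~~~~~~~^^
ValueError: zero-size array to reduction operation minimum which has no identity
```

```bash
python3 -c "
from h import *
print(hand_in())"
```

```text
the job is handed in; nothing more can be done
None
```

I rolled the wheel until the red pointer stood on the green band (about 0.5 mm off centre in the close-up wrist view), pressed the green button fully down, released it and handed the job in; no verdict came back, and my last pointer check before handing in failed, so the pointer was not re-measured after the press.

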